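# Isolate the bench supply and pop its fuse door

## Task

The sloping-front bench supply on the worktop has blown its fuse: switch it off first by pressing down the raised front half of its rocker switch, then press the ribbed end of the smaller, nearly square door (the fuse door) once so that its touch latch lets go and it springs up. Take the fingers away, watch for two seconds that the door stays up by itself, and leave it open. Only press with the fingertips: pick nothing up, do not shift the supply or the tools round it, do not push the raised door down again, and leave the long door shut.

Things in the scene. Friction and masses are not known exactly. Their poses are not given: they have to be found in the camera images.
- supply: bench power supply: grey sloping-front case 208 deep x 280 wide x 74 mm high, about 1.8 kg, standing loose; meters, knobs and terminals on the front slope. Origin: centre of its underside; x points to its back, y to its left end, z up. Its flat deck at z = 0.072 (x from -0.040 to 0.100) carries, from left to right, rocker switch, small fuse door, long battery door
- rocker (a joint): black rocker switch at the left of the deck, 43 (along the supply's x) x 25 mm, in a frame 4 mm high; axis crosswise at x = 0.030, y = 0.098, z = 0.078 of the supply. 0 = on (front half raised), 0.44 rad = off (front half down). It snaps over at 0.22 to either end; pressing the raised half 14 mm from the axis takes about 2 to 4 N, full travel 6 mm
- rocker_front (a point): point on top of the rocker's front half, 14 mm in front of its axis; 16 mm above the deck when on, 9 mm when off. Press here, straight down, fingers shut
- fuse_door (a joint): fuse door: flat, black, 58 (along the supply's x) x 56 mm, top 8 mm above the deck, hinged at its rear edge (x = 0.060, y = 0.024, z = 0.072 of the supply). Radians: 0 = shut, 1.25 = fully up. Push-push latch: pushed in (3 to 6 N) it trips at -0.04 (2 mm), stops at -0.115 (5 mm); let go, a spring raises it in 0.5 s and holds it up. Pushed down again it latches shut
- fuse_door_press (a point): point on top of the fuse door, in the middle of its three ribs, 45 mm in front of the hinge and 12 mm from the free front edge; moves with the door. Press here, straight down, fingers shut. The raised door's free edge stands about 57 mm above the deck, so draw back well above it
- battery_door (a joint): the longer door at the right of the fuse door, 58 x 96 mm, with the same plate, ribs, hinge and latch (hinge at x = 0.060, y = -0.076, z = 0.072 of the supply). 0 = shut. To be left shut
- tweezers: metal tweezers, 118 x 15 x 9 mm, lying crosswise on the strip of deck behind the doors; bystander. Origin: centre of its underside
- driver: small screwdriver, 131 x 13 x 13 mm, lying on the worktop at the left of the supply; bystander. Origin: centre of its underside
- roll: roll of tape, 76 x 70 x 19 mm, lying on the worktop at the right of the supply; bystander. Origin: centre of its underside
- marker: felt marker, 126 x 12 x 13 mm, lying on the worktop in front of the supply; bystander. Origin: centre of its underside
- dish: small round screw dish, 56 x 56 x 14 mm, on the worktop in front of the supply; bystander. Origin: centre of its underside

How it is judged:
By the outcome, as a careful person would: the job done as asked, in the order asked, and still so for the second after the job is handed in, with the robot touching nothing.
It also fails if it takes over 38 s, if anything falls off the work surface, if the arm or the gripper's body presses on something with over 40 N, if the wrist force passes 120 N, or if a joint passes its speed limit or range.

## Robot

A 6-joint arm with a two-finger parallel gripper is mounted at the origin on a cart in front of the work surface, level with it; the furniture and walls round the work are solid. World frame = base frame: x ahead of the robot, y to its left, z up, the work surface at z = 0. Lengths are in m, angles in rad, forces in N, time in s.
With the tool pointing down it reaches from about 0.35 to 1 m from the base axis. Payload 7.1 kg.
Tool frame: the origin (TCP) lies between the finger pads; the fingertips stand 22 mm ahead of it and the grasp point (between the pads) lies 3 mm ahead of it; z points along the fingers, y is the line along which they close (so a half turn about z gives the same grasp; the last joint's range is limited). The gripper opens to 85 mm and grips with 20 to 120 N. Pads are 22 mm wide; open, the fingers measure 114 mm over their backs; the gripper's body (76 mm by 85 mm) begins 54 mm behind the grasp point. The pads swing forward as they close: fully open they stand 13 mm farther back than shut.
Start: joints at [-1.31, 0.423, 1.63, -0, 1.089, -0.019], TCP at [0.173, -0.601, 0.253] pointing down, gripper open.
Joint ranges: [-3, 3], [-0.9, 2.11], [0.09, 2.58], [-1.31, 4.45], [0.11, 2.69], [-2.54, 2.54]. Speed limits (rad/s): [2.39, 2.39, 3.01, 3.14, 3.14, 3.14].

## Interface

Orientations are given as a rotation vector (axis times angle).
In Python, from rig import manip gives the robot as it stands. The module is installed in compiled form; this text tells all that it offers. Calls block until the motion is done:
- manip.move_to(position, orientation): joint-space move of the TCP to a pose.
- manip.servo_line(position, orientation=None, rate=0.15): straight line of the TCP; orientation=None keeps the orientation; rate is the mean speed in m/s.
- manip.set_joints(angles): joint-space move.
- manip.command_gripper(opening, f_grip=None): finger opening in m; f_grip is the grip in N (None keeps the last); returns when the fingers have stopped.
- manip.hold(seconds).
- manip.solve_ik(position, orientation): joint angles nearest the present ones, or None.
- manip.camera(name): name is "scene" or "side" or "wrist"; returns a dict with "image" (420x560x3 uint8, red, green, blue), "fx", "fy", "cx", "cy" (pixels), "cam_to_world" (4x4, takes a point from camera to world coordinates); the wrist camera has in their place "mount" (4x4, takes a point from camera to tool coordinates, whose origin is the TCP and whose axes are the flange's). Camera axes: x right, y down, z forward; pixel columns grow to the right and rows downward; lengths in m; the calibration is good to about 2 mm. A picture is of the moment at which its call begins: read the wrist's pose just before it. There is no depth.
A pose or a line that the arm cannot do raises manip.IKError and nothing moves.
- manip.sign_off(): hands the job in; it is judged then, once.
Readings, each from a call of its own:
- manip.get_time(): time.
- manip.get_joint_positions(): joint angles.
- manip.get_joint_vel(): joint speeds.
- manip.get_tau(): joint torques, N m.
- manip.get_position(): TCP position.
- manip.get_ee_rot(): TCP orientation.
- manip.get_contact_force(): force on the tool from outside, world axes, zero at the start.
- manip.get_torque(): the same for the moment, N m.
- manip.get_width(): finger opening in m.
- manip.get_grip_force(): force on a finger pad.
Only numpy, scipy, OpenCV 4.12 (cv2) and the standard library are available. Lean on these libraries where they do the work, as an engineer would, in place of code of your own. Each camera call takes 0.05 s, during which the arm holds its last target. There are 200 camera calls.

## Working session

There is one attempt and no reset: what is moved stays moved. The work goes in short steps, each a Python script; the robot and the scene stay as the last script left them, time stands still between calls to the robot, and variables do not carry over. Pictures are saved under pics/ and viewed, at most 10 in all, crops included, and the job is handed in when it is done.

```bash
mkdir -p pics
python3 - <<'E'
from rig import manip
import cv2,numpy as np
for n in("scene","side"):
    c=manip.camera(n); cv2.imwrite(f"pics/{n}0.png",c["image"][:,:,::-1]); print(n,c["fx"],c["fy"],c["cx"],c["cy"]);print(np.round(c["cam_to_world"],4).tolist())
c=manip.camera("wrist");print(c["fx"],np.round(c["mount"],4).tolist());print(manip.get_time(),manip.get_ee_rot())
E
```

```text
scene 493.8631353661614 493.8631353661614 272.5188326328341 212.97265640598775
[[-0.814, -0.3121, 0.4899, 0.0357], [-0.5809, 0.4252, -0.6941, 0.8254], [0.0083, -0.8496, -0.5274, 0.6768], [0.0, 0.0, 0.0, 1.0]]
side 455.18600415536133 455.18600415536133 278.0725234796856 204.49659729026158
[[-0.9996, 0.0192, -0.0223, 0.5955], [0.0294, 0.696, -0.7174, 0.7256], [0.0017, -0.7177, -0.6963, 0.714], [0.0, 0.0, 0.0, 1.0]]
301.2713321080567 [[0.0007, -0.9478, -0.3188, 0.0824], [1.0, 0.0008, -0.0, 0.0001], [0.0003, -0.3188, 0.9478, -0.1201], [0.0, 0.0, 0.0, 1.0]]
0.15 [-3.10972679e+00 -4.37917869e-01  2.44604416e-04]
```

View pics/scene0.png

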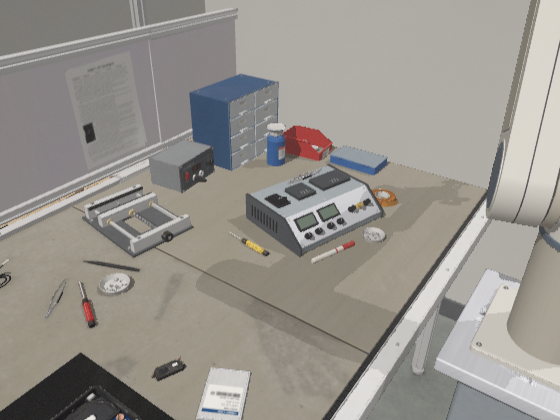

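The supply is at about (315,205) in the scene view; the rocker is near (277,200), the fuse door near (300,190) and the battery door near (330,180). I'll enlarge both views.

Run:
```python
import cv2
a=cv2.imread("pics/scene0.png")[155:265,235:405]
cv2.imwrite("pics/s_crop.png",cv2.resize(a,None,fx=4.5,fy=4.5,interpolation=cv2.INTER_CUBIC))
```

```text
(no output)
```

View pics/s_crop.png

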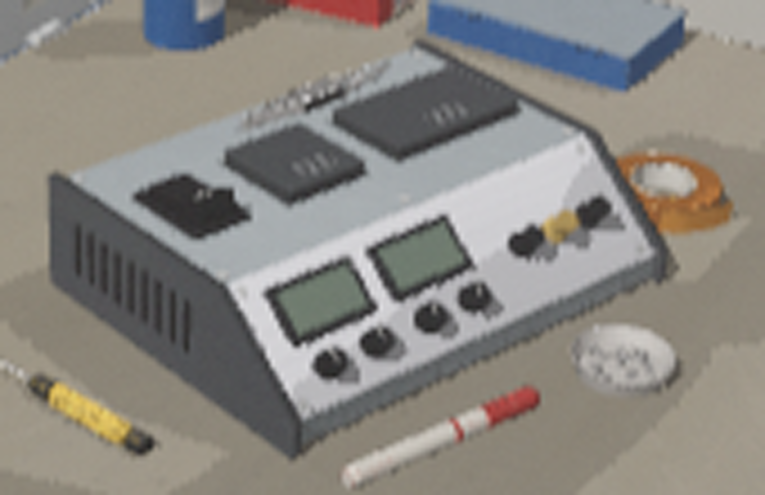

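View pics/side0.png

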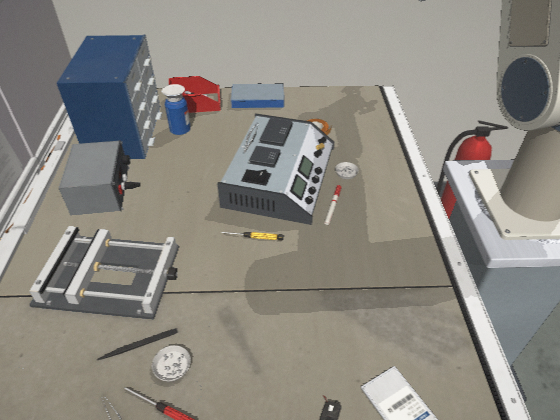

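The crop shows the door-top corners clearly: fuse door at crop (290,193), (365,165), (226,155), (298,124), and battery door at (400,148), (518,105), (335,115), (448,68). I'll fit the pose from these and take a wrist look from above.

```bash
cat > h.py <<'E'
import numpy as np, cv2
from rig import manip
from scipy.optimize import least_squares
from scipy.spatial.transform import Rotation as R
def corners():
    P=[]
    for y,h in((.024,.028),(-.076,.048)):
        P+=[[.002,y+h,.08],[.002,y-h,.08],[.06,y+h,.08],[.06,y-h,.08]]
    return np.array(P)
def world(p,P):
    c,s=np.cos(p[2]),np.sin(p[2]); P=np.atleast_2d(P)
    return np.c_[p[0]+c*P[:,0]-s*P[:,1],p[1]+s*P[:,0]+c*P[:,1],P[:,2]]
def proj(c,T,W):
    Q=(np.c_[W,np.ones(len(W))]@np.linalg.inv(T).T)[:,:3]
    return np.c_[c["fx"]*Q[:,0]/Q[:,2]+c["cx"],c["fy"]*Q[:,1]/Q[:,2]+c["cy"]]
def fit(c,T,P,uv,p0):
    r=least_squares(lambda p:(proj(c,T,world(p,P))-uv).ravel(),p0,x_scale=[.1,.1,.1],loss="soft_l1")
    return r.x,np.abs(r.fun).max(),np.round(r.fun.reshape(-1,2),1).tolist()
def down(yaw): # tool down, tool y axis along world yaw+90
    return (R.from_euler("z",yaw)*R.from_euler("x",np.pi)).as_rotvec()
def wristT(pos,rot,mount):
    T=np.eye(4);T[:3,:3]=R.from_rotvec(rot).as_matrix();T[:3,3]=pos
    return T@mount
E
python3 - <<'E'
from h import *
c=manip.camera("scene")
uv=np.array([[290,193],[365,165],[226,155],[298,124],[400,148],[518,105],[335,115],[448,68]])
uv=(uv+.5)/4.5-.5+[235,155]
print(fit(c,c["cam_to_world"],corners(),uv,[.6,0,0]))
p=fit(c,c["cam_to_world"],corners(),uv,[.6,0,0])[0]
for yaw in (p[2]+a for a in (0,np.pi/2,np.pi,-np.pi/2)):
    for pt in ([-.03,.05,.27],[.016,.098,.15],[.015,.024,.25]):
        print(round(yaw,2),pt,manip.solve_ik(world(p,pt)[0],down(yaw)))
E
```

```text
(array([ 0.56127803, -0.10272151, -0.27986433]), np.float64(1.2025425523789863), [[0.2, 0.6], [0.6, -0.1], [-0.9, -0.2], [0.0, 0.2], [-0.1, 0.8], [0.6, -0.6], [-1.2, -0.5], [0.4, -0.4]])
-0.28 [-0.03, 0.05, 0.27] [-1.06410458e-01  2.90956146e-01  1.78589695e+00 -4.44089210e-16
  1.06473956e+00  1.74425020e+00]
-0.28 [0.016, 0.098, 0.15] [-4.11611718e-02  5.24290027e-01  1.74404130e+00 -4.44089210e-16
  8.73261331e-01  1.80949948e+00]
-0.28 [0.015, 0.024, 0.25] [-1.63151091e-01  3.73540366e-01  1.71588649e+00 -4.44089210e-16
  1.05216580e+00  1.68750956e+00]
1.29 [-0.03, 0.05, 0.27] [-1.06410458e-01  2.90956146e-01  1.78589695e+00 -8.88178420e-16
  1.06473956e+00  1.73453870e-01]
1.29 [0.016, 0.098, 0.15] [-4.11611718e-02  5.24290027e-01  1.74404130e+00 -8.88178420e-16
  8.73261331e-01  2.38703156e-01]
1.29 [0.015, 0.024, 0.25] [-1.63151091e-01  3.73540366e-01  1.71588649e+00 -4.44089210e-16
  1.05216580e+00  1.16713237e-01]
2.86 [-0.03, 0.05, 0.27] [-0.10641046  0.29095615  1.78589695  0.          1.06473956 -1.39734246]
2.86 [0.016, 0.098, 0.15] [-0.04116117  0.52429003  1.7440413   0.          0.87326133 -1.33209317]
2.86 [0.015, 0.024, 0.25] [-0.16315109  0.37354037  1.71588649  0.          1.0521658  -1.45408309]
-1.85 [-0.03, 0.05, 0.27] None
-1.85 [0.016, 0.098, 0.15] None
-1.85 [0.015, 0.024, 0.25] None
```

Run:
```python
from h import *
p=[.5613,-.1027,-.28]
manip.command_gripper(0.0)
manip.move_to(world(p,[.03,.06,.23])[0],down(p[2]+np.pi))
manip.hold(.2)
pos,rot=manip.get_position(),manip.get_ee_rot()
c=manip.camera("wrist"); T=wristT(pos,rot,c["mount"])
np.savez("w1.npz",T=T,**{k:c[k] for k in("fx","fy","cx","cy")})
cv2.imwrite("pics/w1.png",c["image"][:,:,::-1])
P=np.r_[corners(),[[.016,.098,.088],[.015,.024,.08]]]
print(manip.get_time(),manip.get_contact_force(),manip.get_width(),pos);print(np.round(proj(c,T,world(p,P)),1).tolist())
```

```text
3.7 [-0.47629546  0.3617954   0.51559666] -0.00013375274727607398 [ 0.60665983 -0.05392814  0.23002878]
[[271.9, 168.4], [210.1, 168.4], [272.4, 227.7], [214.5, 227.7], [183.6, 168.4], [77.7, 168.5], [189.7, 227.7], [90.5, 227.7], [323.1, 185.6], [241.6, 182.4]]
```

View pics/w1.png

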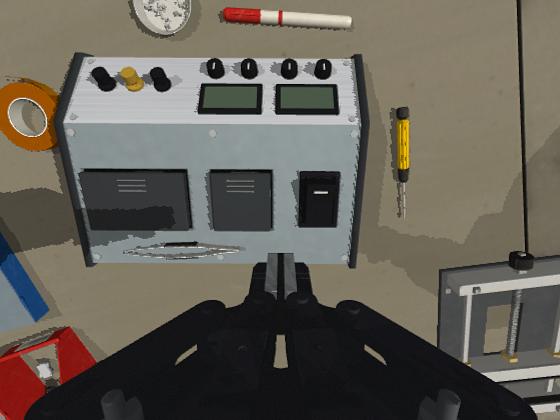

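The wrist view shows the fuse door corners at (211,170), (271,170), (272,229), (214,229), the battery door from (81,170) to (190,229), and the rocker frame at 299–340 × 171–227. These lie about 1–2 px from the predicted positions. I'll refit and press the rocker.

```bash
cat >> h.py <<'E'
def press(xy,z0,zmin,flim,rate=.03,step=.0015):
    """descend tip to zmin (world) or till force; TCP=tip+22mm"""
    z=z0
    manip.servo_line([*xy,z+.022],rate=.15)
    manip.hold(.15); f0=manip.get_contact_force()[2]
    log=[]
    while z>zmin:
        z-=step; manip.servo_line([*xy,z+.022],rate=rate)
        f=manip.get_contact_force()[2]-f0; log.append((round((manip.get_position()[2]-.022)*1e3,1),round(f,1)))
        if f>flim: break
    return log
E
python3 - <<'E'
from h import *
w=np.load("w1.npz"); c={k:float(w[k]) for k in("fx","fy","cx","cy")}
P=np.r_[corners(),[[.03,.098,.076]]]
uv=np.array([[271,170],[211,170],[272,229],[214,229],[187,170],[81,170],[190,229],[90.5,229],[319.5,199]])
p,m,r=fit(c,w["T"],P,uv,[.56,-.1,-.28]); print(p,m,r)
p=(p+[.5613,-.1027,-.28]*1)/2 if m>6 else p
np.save("p.npy",p)
xy=world(p,[.0155,.098,0])[0,:2]
manip.move_to([*xy,.135],down(p[2]+np.pi))
log=press(xy,.094,.0795,14); print(log)
manip.servo_line([*xy,.17],rate=.2)
pos,rot=manip.get_position(),manip.get_ee_rot()
c=manip.camera("wrist"); im=c["image"][:,:,::-1]
cv2.imwrite("pics/w2.png",im); print(manip.get_time(),np.round(proj(c,wristT(pos,rot,c["mount"]),world(p,[[.016,.098,.081],[.015,.024,.08]])),1).tolist())
E
```

```text
[ 0.56284639 -0.10296093 -0.28349557] 3.032915672097033 [[1.1, 0.3], [-0.6, 0.1], [0.4, 0.4], [0.6, 0.2], [-3.0, 0.0], [-2.8, -0.3], [-0.1, 0.1], [0.2, -0.2], [1.2, -0.3]]
[(np.float64(92.8), np.float64(0.5)), (np.float64(90.9), np.float64(0.5)), (np.float64(89.6), np.float64(3.2)), (np.float64(87.9), np.float64(2.6)), (np.float64(86.3), np.float64(0.3)), (np.float64(84.8), np.float64(0.7)), (np.float64(83.4), np.float64(1.3)), (np.float64(81.9), np.float64(0.4)), (np.float64(81.3), np.float64(8.1)), (np.float64(81.1), np.float64(19.2))]
7.6583 [[279.9, 222.2], [180.9, 220.4]]
```

View pics/w2.png

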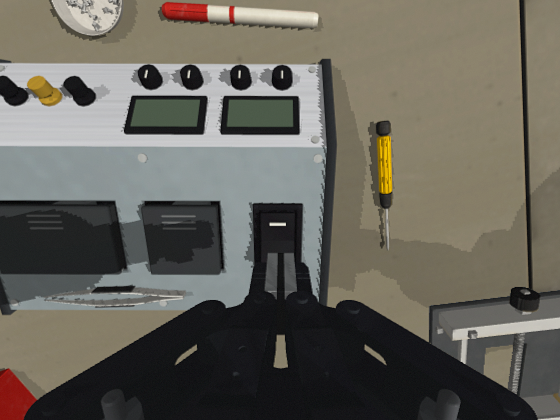

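The rocker snapped over: the force peaked at 3 N, dropped, then reached the stop at z = 81 mm, which is the "off" height. The view shows the rocker at about (278,235) with nothing disturbed. The fuse door ribs are at about (180,222), as predicted, so I'll press the fuse door.

Run:
```python
from h import *
p=np.load("p.npy")
xy=world(p,[.0145,.024,0])[0,:2]
manip.move_to([*xy,.14],down(p[2]+np.pi))
print(press(xy,.085,.0758,10,step=.001))
manip.servo_line([*xy,.26],rate=.25)
manip.hold(.5)
c=manip.camera("wrist"); s=manip.camera("scene")
cv2.imwrite("pics/w3.png",np.hstack([cv2.resize(c["image"],(440,330)),cv2.resize(s["image"][155:265,235:355],(360,330),interpolation=cv2.INTER_CUBIC)])[:,:,::-1])
print(manip.get_time(),manip.get_contact_force())
```

```text
[(np.float64(84.5), np.float64(-0.0)), (np.float64(83.0), np.float64(-0.1)), (np.float64(81.9), np.float64(0.2)), (np.float64(80.9), np.float64(-0.2)), (np.float64(80.2), np.float64(2.6)), (np.float64(79.0), np.float64(3.6)), (np.float64(77.9), np.float64(3.1)), (np.float64(76.8), np.float64(3.4)), (np.float64(75.9), np.float64(3.6)), (np.float64(75.2), np.float64(7.4))]
12.4917 [0.15408471 0.03855065 0.00058953]
```

View pics/w3.png

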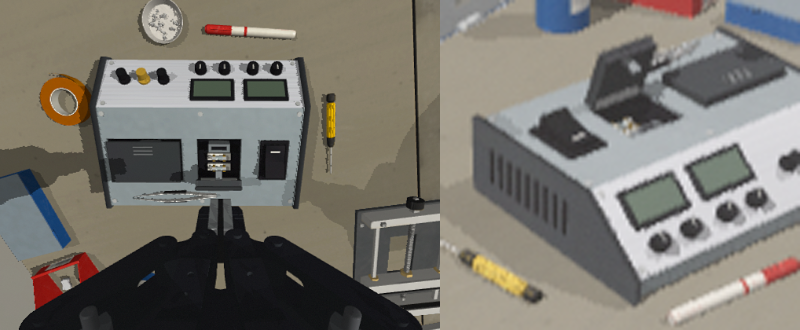

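The fuse door stands up with the fuse visible at about (217,155), the battery door is shut, and the rocker's front half is down. I'll watch for two seconds, check again and hand in.

Run:
```python
from h import *
a=manip.camera("scene")["image"]; manip.hold(2.3); b=manip.camera("scene")["image"]
d=cv2.absdiff(a,b)[155:265,235:405].max(2); n=int((d>40).sum())
print(n,manip.get_time())
cv2.imwrite("pics/s4.png",cv2.resize(b[155:265,235:405],None,fx=4,fy=4)[:,:,::-1])
if n<30: manip.sign_off(); print("signed off")
```

```text
0 14.8917
the job is handed in; nothing more can be done
signed off
```

The supply is switched off and the fuse door was pressed once; it sprang up, stayed up untouched for more than two seconds and is left open, with the long door shut and nothing visibly shifted; handed in at 14.9 s.

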